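# Make up a shim pack to the gauge and feed it with one turn of the flywheel

### The job

Make the pack on the hand feeder's bed up to the height gauge: add the plates that bring its top level with the gauge tongue, squarely on top of the plate already there, and let go. Then turn the flywheel by its handles exactly one full turn clockwise as seen from the robot's side, no further, so that the pusher feeds the pack along the bed and comes all the way back. Feed the pack with the pusher, not by hand, and leave the spare plate and everything else on the bench undisturbed.

Things in the scene. Friction and masses are not known exactly. Their poses are not given: they have to be found in the camera images.
- feeder: fixed hand feeder: steel base 110 x 375 mm, green housing 160 mm wide, top 95 mm above the bench, bearing block on it to 179 mm, front faces at x = -0.035 in its frame. Origin on the bench, x away from the robot, y to its left. Flywheel on the housing's front (-x) side. To the right of the housing (-y) runs the bed, top 30 mm above the bench, between rails 44 mm apart and 6 mm higher than the bed.
- hub (a point): centre of the flywheel, 150 mm above the bench, at (-0.055, 0.10, 0.15) in the feeder's frame; fixed, axes as the feeder's. The wheel turns about x, in the y-z plane: a disc 136 mm in diameter, 24 mm thick, with 5 equally spaced radial steel handles, 16 mm thick, with round ends: four end 115 mm from the axis, one (the index handle) 125 mm. Handles can be got at from above only in the upper part.
- flywheel (a joint): flywheel angle, rad: 0 at the start, grows clockwise as the robot sees it (top goes to -y); a full turn is 6.283. At 0 the index handle leans 36 degrees to the left (+y) of upright, the next handle 36 degrees right; all are 72 degrees apart. It stays where left; friction 0.22 N m (2.5 N at a handle). A stop allows only 0.3 rad backwards; nothing stops it past the full turn.
- pusher (a joint): how far the pusher is out towards -y of the feeder, m; driven by the flywheel: 0 at angle 0, slow at first, 0.075 at half a turn, back to 0 at a full turn. At 0 its face, 40 mm wide and reaching 37 mm above the bed, stands 10 mm from the near edge of a plate centred on bed_home. The crank behind the bearing block reaches 200 mm above the bench.
- bed_home (a point): loading place: point on the bed's top surface under the centre of the plate that lies there at the start (before the pusher moves); fixed, axes as the feeder's; plates lie there with their long side along y.
- gauge_mark (a point): inner end of the gauge tongue, at the height of its flat top, which is the mark, 30 mm above the bed. The tongue (12 mm wide) points inwards from a steel post (12 mm square, its top 68 mm above the bench) on the bed's far (+x) side, 85 mm farther along the bed (-y) than bed_home.
- shim10: plain aluminium plate, 70 mm long (its own x) x 40 mm wide (its own y) x 10 mm thick; origin at the centre of its underside, z up. It starts lying on the bed at bed_home.
- shim8: plain aluminium plate, 70 mm long (its own x) x 40 mm wide (its own y) x 8 mm thick; origin at the centre of its underside, z up. It starts lying loose on the bench to the right.
- shim12: plain aluminium plate, 70 mm long (its own x) x 40 mm wide (its own y) x 12 mm thick; origin at the centre of its underside, z up. It starts lying loose on the bench to the right.
- shim16: plain aluminium plate, 70 mm long (its own x) x 40 mm wide (its own y) x 16 mm thick; origin at the centre of its underside, z up. It starts lying loose on the bench to the right.
- bottle: white jar, 72 mm in diameter, 100 mm tall, origin under its centre; a bystander.
- screwdriver: screwdriver, 200 mm long, lying along its x; a bystander.
- clamp: small toolmaker's clamp of dark steel, about 90 x 100 mm, 18 mm tall, origin under its centre; a bystander.
Not all that is in view belongs to the job. Leave any brown or turquoise look-alike of the shim8 alone.

How it is judged:
By the outcome, as a careful person would: the job done as asked, in the order asked, and still so for the second after the job is handed in, with the robot touching nothing.
It also fails if it takes over 72 s, if anything falls off the work surface, if the arm or the gripper's body presses on something with over 40 N, if the wrist force passes 120 N, or if a joint passes its speed limit or range.

### The arm

A 7-joint arm with a two-finger parallel gripper is mounted at the origin on the work surface. World frame = base frame: x ahead of the robot, y to its left, z up, the work surface at z = 0. Lengths are in m, angles in rad, forces in N, time in s.
With the tool pointing down it reaches from about 0.4 to 0.85 m from the base axis. Payload 4.5 kg.
Tool frame: the origin (TCP) lies between the finger pads; the fingertips stand 11 mm ahead of it and the grasp point (between the pads) lies 8 mm behind it (r.nose_length is the distance from the TCP to the fingertips, in m); z points along the fingers, y is the line along which they close (so a half turn about z gives the same grasp; the last joint's range is limited). The gripper opens to 88 mm and grips with 3 to 60 N. Pads are 18 mm wide; open, the fingers measure 123 mm over their backs; the gripper's body (75 mm by 187 mm) begins 45 mm behind the grasp point.
Start: joints at [-1.203, 0.689, -0.195, 1.565, 0.157, 0.902, -0.215], TCP at [0.205, 0.591, 0.25] pointing down, gripper open.
Joint ranges: [-3.01, 3.01], [-0.46, 2.08], [-1.47, 1.51], [0.13, 2.56], [-1, 4.14], [0.04, 2.09], [-2.66, 2.66]. Speed limits (rad/s): [2.57, 2.57, 3.14, 3.14, 3.14, 3.14, 3.14].

### API

Orientations are given as a unit quaternion [x, y, z, w].
In Python, from plant import get_state, snapshot, camera_model, r gives the robot as it stands.
- The arm moves only by the shell command python3 -m inch 'ROWS' [FORCE]. ROWS is text: rows parted by semicolons, each of 7 numbers parted by spaces: the opening, from -1 (shut) to 1 (fully open), then the shift along the tool's x, y, z in m, then the turn, a rotation vector about the tool's x, y, z in rad. A call has 1 to 20 rows; each row shifts and turns the commanded pose from where the row before left it, along the tool's axes as they then stand; what a row does not reach is not made up. A row lasts 1/12 s, in which the tool goes at most 41.7 mm and 7.16 degrees, less where a joint would pass 70% of its speed; a pose out of reach is approached as far as the arm can. A call is refused whole if a number of a shift passes 0.0417 or a number of a turn 0.125, either way. A call with a gripper value outside its range is refused whole. The fingers move at their own pace and stop on an object; FORCE is the grip in N (left out, the last holds). Time passes only in rows, so rows that do not move let the fingers close. It gives the time, the measured TCP pose, the force, the opening and the grip force at its end, in the units of the state.
- get_state(): the state, without advancing time (a new reading comes with each control period).
- snapshot(name): name is "scene" or "top"; returns (picture, depth): 420x560x3 uint8, red, green, blue; 420x560 float32, m along the optical axis (not along the pixel's ray), 0 where there is no reading.
- camera_model(name): a dict with "intrinsics" (3x3 intrinsics, pixels), "view" (4x4, takes a point from world to camera coordinates). Camera axes: x right, y down, z forward; pixel columns grow to the right and rows downward; lengths in m; the calibration is good to about 2 mm. A picture is of the moment at which its call begins. camera_model takes no time and is no camera call.
- r.finish_job(): hands the job in; it is judged then, once.
The state is a dict: "clock": time; "q": joint angles; "qd": joint speeds; "joint_torque": joint torques, N m; "tool_pos": TCP position; "eef_rot": TCP orientation; "contact_force": force on the tool from outside, world axes, zero at the start; "moment": the same for the moment, N m; "opening": opening from 0.0 (shut) to 1.0 (fully open); "finger_force": force on a finger pad.
Only numpy, scipy, OpenCV 4.12 (cv2) and the standard library are available. Lean on these libraries where they do the work, as an engineer would, in place of code of your own. Each camera call takes 0.05 s, during which the arm holds its last target. There are 200 camera calls.

## Working session

There is one attempt and no reset: what is moved stays moved. The work goes in short steps, Python scripts to look and compute and a shell command to move; the robot and the scene stay as the last step left them, time stands still between calls to the robot, and variables do not carry over. Pictures are saved under pics/ and viewed, at most 12 in all, crops included, and the job is handed in when it is done.

```bash
ls; mkdir -p pics; cat > h.py <<'E'
import numpy as np,cv2
from plant import get_state,snapshot,camera_model,r
def cam(n):
    m=camera_model(n); return np.array(m["intrinsics"]),np.array(m["view"])
def ray(n,u,v,z):
    K,V=cam(n); R,t=V[:3,:3],V[:3,3]; c=-R.T@t
    d=R.T@np.linalg.inv(K)@np.array([u,v,1.]); return c+d*(z-c[2])/d[2]
def cloud(n,D):
    K,V=cam(n); v,u=np.mgrid[:D.shape[0],:D.shape[1]]
    P=np.stack([u,v,np.ones_like(u)],-1)@np.linalg.inv(K).T*D[...,None]
    return (P-V[:3,3])@V[:3,:3]
def proj(n,p):
    K,V=cam(n); q=K@(V[:3,:3]@np.array(p)+V[:3,3]); return q[:2]/q[2]
E
python3 - <<'E'
from h import *
for n in("scene","top"):
    I,D=snapshot(n); np.savez(n+"0.npz",I=I,D=D); cv2.imwrite(f"pics/{n}0.png",cv2.resize(I[...,::-1],(784,588)))
    K,V=cam(n); print(n,K[0,0],-V[:3,:3].T@V[:3,3],V[:3,:3].round(2).tolist(),(D>0).mean())
s=get_state(); print(s)
E
```

```text
pics
scene 457.9418590730981 [1.09197392 0.38410173 0.71180021] [[-0.68, 0.73, -0.02], [0.48, 0.42, -0.77], [-0.55, -0.53, -0.64]] 0.9961224489795918
top 506.1635478414733 [ 0.47784799 -0.12725269  1.29898086] [[0.0, -1.0, -0.0], [-1.0, -0.0, -0.07], [0.07, 0.0, -1.0]] 0.9960501700680272
{'clock': 0.1, 'q': array([-1.20322067,  0.68990443, -0.19452995,  1.566235  ,  0.15731257,
        0.90249212, -0.21509284]), 'qd': array([ 0.00074554, -0.00304202, -0.00079042, -0.00316731,  0.00015466,
       -0.00035324, -0.00041204]), 'joint_torque': array([-3.47098714e-03, -5.28497493e+01, -1.27184920e+00, -1.53837347e+01,
       -5.26088127e-02,  1.89352191e-03,  5.44931891e-05]), 'tool_pos': array([0.20461622, 0.58997825, 0.24898911]), 'eef_rot': array([ 1.66065719e-01,  9.86114344e-01, -8.19528447e-04, -7.61563230e-05]), 'contact_force': array([-0.27179957, -0.35932323, -0.09197055]), 'moment': array([ 0.00715353, -0.05009848,  0.04695145]), 'finger_force': 0.0, 'opening': 1.0019703410134757}
```

View pics/top0.png

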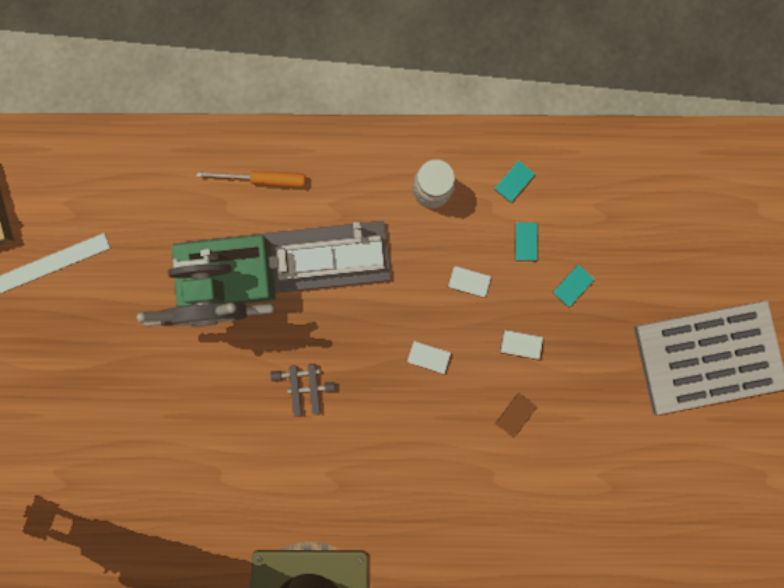

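View pics/scene0.png

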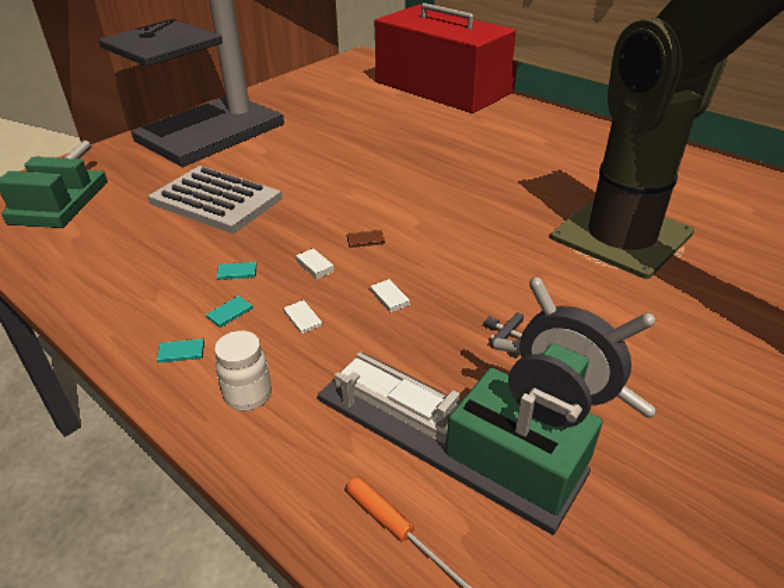

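The top view (784-wide scale) shows white plates at (470,281), (430,357) and (522,345), with the feeder bed around (330,257) and the wheel at (205,315). The scene view shows the same layout. Next I measure them with colour and depth.

```bash
python3 - <<'E'
from h import *
d=np.load("top0.npz"); I,D=d["I"],d["D"]; P=cloud("top",D); Z=P[...,2]
hsv=cv2.cvtColor(I,cv2.COLOR_RGB2HSV)
print("bench z",np.median(Z[300:340,50:150]),np.median(Z[260:290,400:440]))
for u,v in((470,281),(430,357),(522,345),(314,260),(362,255)):
    u,v=u/1.4,v/1.4; M=((hsv[...,1]<70)&(hsv[...,2]>150)).astype(np.uint8)
    box=np.zeros_like(M); box[int(v)-20:int(v)+20,int(u)-24:int(u)+24]=1; M*=box
    n,L,S,C=cv2.connectedComponentsWithStats(M); k=L[int(v),int(u)]
    m=L==k; z=Z[cv2.erode(m.astype(np.uint8),np.ones((5,5)))>0]
    print((u,v),k,m.sum(),"z",np.median(z),z.std(), "rect xy",end=" ")
    zz=np.median(z); vv,uu=np.nonzero(m); Q=np.array([ray("top",a,b,zz)[:2] for a,b in zip(uu,vv)])
    rc=cv2.minAreaRect((Q*1000).astype(np.float32)); print(np.round(rc[0],1),np.round(rc[1],1),round(rc[2],1),"mean",(Q.mean(0)*1000).round(1))
# green housing top
m=(hsv[...,0]>40)&(hsv[...,0]<85)&(hsv[...,1]>80)&(Z>0.085)&(Z<0.1)
n,L,S,C=cv2.connectedComponentsWithStats(m.astype(np.uint8)); k=1+S[1:,4].argmax(); Q=P[L==k]
rc=cv2.minAreaRect((Q[:,:2]*1000).astype(np.float32)); print("house",rc,np.median(Q[:,2]))
# base (dark, z 3..15mm) extents and rails
for lo,hi,nm in((.004,.02,"base"),(.033,.039,"rail"),(.026,.033,"bed"),(.038,.05,'40'),(.055,.075,"post/tongue")):
    m=(Z>lo)&(Z<hi); m[:, :185]=0; m[:,285:]=0; m[:150]=0; m[215:]=0
    Q=P[m]; 
    if len(Q)>3: print(nm,len(Q),np.median(Q[:,2]),cv2.minAreaRect((Q[:,:2]*1000).astype(np.float32)))
# wheel
m=(Z>0.12); m[:,:80]=0;m[:,210:]=0;m[:200]=0;m[250:]=0
Q=P[m]; A=Q[:,:2]*1000; print("wheel",len(Q),cv2.minAreaRect(A.astype(np.float32)),Q[:,2].max())
big=np.kron(I[150:260,80:300,::-1],np.ones((3,3,1),np.uint8)); cv2.imwrite("pics/crop.png",big)
E
```

```text
bench z 0.001014062471098292 0.0008438687232432429
(335.7142857142857, 200.71428571428572) 1 438 z 0.008580614661230777 0.140533641666209 rect xy [ 583.8 -286.9] [70.7 40.6] 74.3 mean [ 583.9 -286.8]
(307.14285714285717, 255.00000000000003) 1 456 z 0.01288273709350581 0.11260343077921481 rect xy [ 445.6 -212.3] [71.  40.7] 71.9 mean [ 445.7 -212.3]
(372.8571428571429, 246.42857142857144) 1 449 z 0.016496315379818546 0.002621896700984134 rect xy [ 469.4 -379.6] [70.4 40.3] 79.6 mean [ 469.5 -379.6]
(224.2857142857143, 185.71428571428572) 1 815 z 0.03964787578775512 0.0701937860374259 rect xy [619.9  -9.8] [ 58.9 113.4] 6.3 mean [621.8 -15.6]
(258.5714285714286, 182.14285714285717) 2 833 z 0.030652848415878967 0.10394808078915975 rect xy [636.2 -76.4] [ 74.5 100.7] 6.3 mean [627.4 -78.1]
house ((592.0314331054688, 148.61521911621094), (108.4755859375, 157.4688720703125), 6.0147786140441895) 0.09533580604501911
base 1826 0.014817305043515146 ((631.2606201171875, -28.810333251953125), (165.78282165527344, 255.62367248535156), 0.24358850717544556)
rail 630 0.03594397284163954 ((612.4929809570312, -29.82854461669922), (101.14336395263672, 200.39161682128906), 6.266067028045654)
bed 662 0.030315035403224798 ((604.2029418945312, -29.332504272460938), (96.58807373046875, 202.56578063964844), 5.454761981964111)
40 535 0.0406735993240994 ((603.2659912109375, -27.336563110351562), (107.8558120727539, 207.23641967773438), 2.169628858566284)
post/tongue 257 0.0648697689748603 ((639.4539794921875, 15.7705078125), (94.58696746826172, 218.72003173828125), 34.72684860229492)
wheel 1608 ((527.9735107421875, 67.22059631347656), (393.3067626953125, 81.48307037353516), 87.25120544433594) 1.2989808567398002
```

View pics/crop.png

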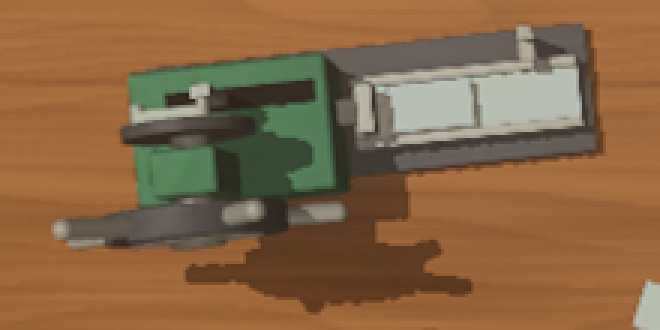

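The crop shows the bed plate from about (380,105) to (475,105), the pusher at (365,108), and handle tips at (62,230), (260,210) and (345,212). One refined measurement in a frame turned by the feeder's yaw, then I move.

```bash
cat >> h.py <<'E'
YF=np.radians(6.1)
def Rz(a): return np.array([[np.cos(a),-np.sin(a),0],[np.sin(a),np.cos(a),0],[0,0,1]])
def plan(target,yaw):
    """tool-frame shift and z-turn needed to reach target with tool y at yaw (deg, world), tool down"""
    from scipy.spatial.transform import Rotation as Ro
    s=get_state(); R=Ro.from_quat(s["eef_rot"]).as_matrix(); y=np.degrees(np.arctan2(R[1,1],R[0,1]))
    dy=(yaw-y+180)%360-180
    print("pos",s["tool_pos"].round(4),"yaw",round(y,2),"z",R[:,2].round(4),"turn z",round(-np.radians(dy),3),"F",s["contact_force"].round(1),"q7",s["q"][6].round(2),"t",s["clock"])
    a=np.radians(yaw); T=np.array([[-np.sin(a)*-1*-1,0,0],]) if 0 else None
    ty=np.array([np.cos(a),np.sin(a),0]); tz=np.array([0,0,-1.]); tx=np.cross(ty,tz)
    d=np.array(target)-s["tool_pos"]; print("shift tool xyz after turn",(np.stack([tx,ty,tz])@d).round(4))
E
python3 - <<'E'
from h import *
d=np.load("top0.npz"); I,D=d["I"],d["D"]; P=cloud("top",D); F=P@Rz(YF)  # feeder-rotated frame: f=Rz(-a)p
Z=F[...,2]; f=lambda a:(np.percentile(a,[1,50,99])*1000).round(1)
hsv=cv2.cvtColor(I,cv2.COLOR_RGB2HSV)
B=np.zeros(Z.shape,bool); B[168:205,195:285]=1
W=B&(hsv[...,1]<70)
for nm,m in (("plate10",W&(Z>.0382)&(Z<.044)),("rail",W&(Z>.0345)&(Z<.0378)),("bed",W&(Z>.027)&(Z<.0335)),("pusher",W&(Z>.060)&(Z<.072)&(np.arange(560)<215)),("post",W&(Z>.055)&(Z<.072)&(np.arange(560)>240)),("tongue?",W&(Z>.05)&(Z<.063)&(np.arange(560)>235))):
    Q=F[m]; print(nm,len(Q),f(Q[:,0]),f(Q[:,1]),f(Q[:,2]))
# yaw from long lines: base right-near edge & rails (fit)
for n in("top","scene"):
    d=np.load(n+"0.npz"); P=cloud(n,d["D"]); G=P@Rz(YF)
    c=Rz(YF).T@np.array([.53,.146,.15])
    h=cv2.cvtColor(d["I"],cv2.COLOR_RGB2HSV)
    m=(abs(G[...,0]-c[0])<.035)&(np.hypot(G[...,1]-c[1],G[...,2]-.15)<.14)&(np.hypot(G[...,1]-c[1],G[...,2]-.15)>.085)&(h[...,1]<60)&(G[...,2]>.1)
    nn,L,S,C=cv2.connectedComponentsWithStats(m.astype(np.uint8))
    for k in range(1,nn):
        if S[k,4]>12:
            Q=G[L==k]; r_=np.hypot(Q[:,1]-c[1],Q[:,2]-.15); print(n,C[k].round(1),S[k,4],"x",f(Q[:,0]),"y",f(Q[:,1]-c[1]),"z",f(Q[:,2]),"r",f(r_))
    print("c",c)
h=np.load("top0.npz"); 
# wheel disc & housing in rotated frame (top)
m=(Z>.2)&(Z<.219)&(np.arange(560)<190)&(np.arange(560)>95); Q=F[m]; print("disc top",len(Q),f(Q[:,0]),f(Q[:,1]),f(Q[:,2]))
m=(hsv[...,0]>40)&(hsv[...,0]<85)&(hsv[...,1]>80)&(Z>.09)&(Z<.1)&(np.arange(560)<200); Q=F[m]; print("house",f(Q[:,0]),f(Q[:,1]))
m=(hsv[...,0]>40)&(hsv[...,0]<85)&(hsv[...,1]>80)&(Z>.174)&(Z<.184)&(np.arange(560)<200); Q=F[m]; print("block",len(Q),f(Q[:,0]),f(Q[:,1]))
print("shim8 etc targets: use rect"); plan([.584,-.287,.15],-15.7)
E
```

```text
plate10 447 [586.  614.7 643.9] [-184.8  -71.2   -7.5] [38.2 40.5 43.7]
rail 354 [585.2 609.8 645.1] [-192.4  -91.8   -7.7] [34.5 36.1 37.7]
bed 672 [585.5 614.8 644.9] [-193.9 -137.9   -6. ] [27.1 30.6 33.4]
pusher 83 [595.3 615.  634.8] [-25.4 -18.6  -2.9] [60.2 66.8 71.2]
post 13 [641.8 644.  647. ] [-160.7 -155.2 -150.4] [55.3 61.  65.6]
tongue? 10 [641.8 644.6 647. ] [-160.4 -154.2 -150.4] [53.9 59.6 62.7]
top [163.4 220.2] 57 x [523.  529.3 536.6] y [-53.3 -44.2 -32.9] z [229.4 241.2 246.9] r [ 87.1 103.  108.9]
top [192.3 220.3] 24 x [523.9 530.4 536. ] y [-90.9 -86.4 -81.5] z [120.2 124.7 129.2] r [86.  89.8 94.5]
top [109.3 226.5] 169 x [522.2 528.7 536.9] y [ 53.4  72.6 118.3] z [123.  234.3 255.6] r [ 85.4 111.6 136.3]
c [0.54251366 0.08885338 0.15      ]
scene [384.1 204.5] 112 x [529.9 537.9 541.1] y [-50.5 -40.3 -30.2] z [226.9 237.3 245.6] r [ 85.7  96.  105.6]
scene [452.4 233.2] 288 x [531.5 538.4 541.4] y [57.7 76.8 93.4] z [208.5 233.6 252.9] r [ 85.8 114.3 136.5]
scene [353.9 244.8] 33 x [528.1 538.6 542.8] y [-89.7 -84.8 -79. ] z [114.1 122.6 126.2] r [85.5 89.4 94.5]
scene [454.  285.2] 272 x [528.1 537.2 541.9] y [ 83.5 102.8 125.6] z [116.1 127.3 165.4] r [ 85.1 105.3 129.5]
c [0.54251366 0.08885338 0.15      ]
disc top 443 [517.7 529.8 603.5] [ 60.3 102.6 148.4] [200.2 213.6 218.8]
house [552.1 613.2 658. ] [  9.   53.1 162.5]
block 321 [550.8 567.6 584.3] [ 81.3 105.1 128.6]
shim8 etc targets: use rect
pos [0.2046 0.59   0.249 ] yaw 70.88 z [-4.0e-04 -1.6e-03 -1.0e+00] turn z 1.511 F [-0.3 -0.4 -0.1] q7 -0.22 t 0.1
shift tool xyz after turn [-0.7416  0.6025  0.099 ]
```

```bash
python3 -m inch '1 0 0 0 0 0 .125;1 0 0 0 0 0 .125;1 0 0 0 0 0 .125;1 0 0 0 0 0 .125;1 0 0 0 0 0 .125;1 0 0 0 0 0 .125;1 0 0 0 0 0 .125;1 0 0 0 0 0 .125;1 0 0 0 0 0 .125;1 0 0 0 0 0 .125;1 0 0 0 0 0 .125;1 0 0 0 0 0 .125;1 0 0 0 0 0 .011' 30
python3 -m inch '1 -.0285 .0232 0 0 0 0;1 -.0285 .0232 0 0 0 0;1 -.0285 .0232 0 0 0 0;1 -.0285 .0232 0 0 0 0;1 -.0285 .0232 0 0 0 0;1 -.0285 .0232 0 0 0 0;1 -.0285 .0232 0 0 0 0;1 -.0285 .0232 0 0 0 0;1 -.0285 .0232 0 0 0 0;1 -.0285 .0232 0 0 0 0;1 -.0285 .0232 0 0 0 0;1 -.0285 .0232 0 0 0 0;1 -.0285 .0232 0 0 0 0;1 -.0285 .0232 0 0 0 0;1 -.0285 .0232 0 0 0 0;1 -.0285 .0232 0 0 0 0;1 -.0285 .0232 0 0 0 0;1 -.0285 .0232 0 0 0 0;1 -.0285 .0232 0 0 0 0;1 -.0285 .0232 0 0 0 0'
python3 - <<'E'
from h import *
plan([.5838,-.2869,.0135],-15.7)
d=np.load("top0.npz"); I=d["I"]; F=cloud("top",d["D"])@Rz(YF)
g=cv2.cvtColor(I,cv2.COLOR_RGB2GRAY).astype(int)
print(g[181:188,230:246]); print(g[170:202,225],g[170:202,232]); print(g[184,200:216])
for u,v in((238.5,184),(225,175),(225,195)): print((Rz(YF).T@ray("top",u,v,.04)*1000).round(1))
E
```

```text
clock: 1.18
tool_pos: [0.2044, 0.5903, 0.2492]
eef_rot: [0.798, 0.603, -0.0, 0.0]
contact_force: [-0.5, 0.1, -0.1]
opening: 1.0
finger_force: 0.0
clock: 2.85
tool_pos: [0.4975, -0.0856, 0.2497]
eef_rot: [0.796, 0.605, 0.0, -0.0]
contact_force: [0.6, -0.5, -0.3]
opening: 1.0
finger_force: 0.0
pos [ 0.4975 -0.0856  0.2497] yaw -15.5 z [-2.e-04  3.e-04 -1.e+00] turn z 0.003 F [ 0.6 -0.5 -0.3] q7 -0.09 t 2.85
shift tool xyz after turn [-0.1705  0.1375  0.2362]
[[186 187 186 186 187 187 182 151 110 158 189 186 185 185 185 186]
 [187 186 187 186 186 187 190 165 110 159 189 186 186 185 186 186]
 [185 185 185 185 185 186 189 164 106 161 190 188 186 186 186 187]
 [186 186 186 186 187 187 189 162 104 150 182 188 187 186 187 186]
 [186 186 187 186 186 187 189 160  99 117 159 188 187 186 186 186]
 [186 186 186 186 186 186 189 160 105 118 160 189 186 185 185 186]
 [186 186 186 187 187 187 189 161 104 117 161 189 186 186 185 186]]
[ 98  96 103 148 180 161 142 185 188 187 186 186 186 186 186 186 186 186
 186 186 186 189 168 130 181 178 161  62  59  58  75  98] [ 97  89 128 179 173 159 165 188 187 186 187 186 187 185 186 187 186 186
 186 186 188 171 113 153 180 163  92  61  59  76  98  97]
[181 178 178 146  48  90 117 118 116 121 165 189 186 186 186 186]
[ 613.8 -107.8   40. ]
[639.8 -76.4  40. ]
[589.7 -71.6  40. ]
```

```bash
python3 -m inch '.4 -.0284 .0229 0 0 0 .003;.4 -.0284 .0229 0 0 0 0;.4 -.0284 .0229 0 0 0 0;.4 -.0284 .0229 0 0 0 0;.4 -.0284 .0229 0 0 0 0;.4 -.0284 .0229 0 0 0 0;.4 0 0 .027 0 0 0;.4 0 0 .027 0 0 0;.4 0 0 .027 0 0 0;.4 0 0 .027 0 0 0;.4 0 0 .027 0 0 0;.4 0 0 .027 0 0 0;.4 0 0 .018 0 0 0;.4 0 0 .01 0 0 0;.4 0 0 0 0 0 0;.4 0 0 0 0 0 0' 30
python3 - <<'E'
from h import *
plan([.5838,-.2869,.0135],-15.7)
E
```

```text
clock: 4.18
tool_pos: [0.583, -0.2853, 0.0598]
eef_rot: [0.798, 0.603, 0.0, -0.0]
contact_force: [-1.0, 0.5, -0.3]
opening: 0.703
finger_force: 0.0
pos [ 0.583  -0.2853  0.0598] yaw -15.8 z [ 1.e-04  2.e-04 -1.e+00] turn z -0.002 F [-1.   0.5 -0.3] q7 0.2 t 4.1833
shift tool xyz after turn [-0.0014  0.0012  0.0463]
```

```bash
python3 -m inch '.4 -.0014 .0012 .014 0 0 0;.4 0 0 .014 0 0 0;.4 0 0 .01 0 0 0;.4 0 0 .005 0 0 0;.4 0 0 .0032 0 0 0;.4 0 0 0 0 0 0;-1 0 0 0 0 0 0;-1 0 0 0 0 0 0;-1 0 0 0 0 0 0;-1 0 0 0 0 0 0;-1 0 0 0 0 0 0;-1 0 0 0 0 0 0;-1 0 0 0 0 0 0;-1 0 0 0 0 0 0' 30
python3 - <<'E'
from h import *
plan([.6199,-.004,.0535],6.1)
E
```

```text
clock: 5.35
tool_pos: [0.5841, -0.287, 0.014]
eef_rot: [0.798, 0.603, 0.0, 0.0]
contact_force: [0.4, -0.1, 4.2]
opening: 0.446
finger_force: 30.0
pos [ 0.5841 -0.287   0.014 ] yaw -15.87 z [ 1.e-03 -4.e-04 -1.e+00] turn z -0.383 F [ 0.4 -0.1  4.2] q7 0.2 t 5.35
shift tool xyz after turn [ 0.2776  0.0657 -0.0395]
```

```bash
python3 -m inch '-1 0 0 -.01 0 0 0;-1 0 0 -.03 0 0 0;-1 0 0 -.03 0 0 0;-1 0 0 -.03 0 0 0;-1 0 0 -.02 0 0 -.0958;-1 0 0 0 0 0 -.0958;-1 0 0 0 0 0 -.0958;-1 0 0 0 0 0 -.0956;-1 .02 .005 0 0 0 0;-1 .034 .008 0 0 0 0;-1 .034 .008 0 0 0 0;-1 .034 .008 0 0 0 0;-1 .034 .008 0 0 0 0;-1 .034 .008 0 0 0 0;-1 .034 .008 0 0 0 0;-1 .034 .008 0 0 0 0;-1 .018 .0045 0 0 0 0;-1 0 0 0 0 0 0;-1 0 0 0 0 0 0;-1 0 0 0 0 0 0'
python3 - <<'E'
from h import *
plan([.6199,-.004,.054],6.1)
I,D=snapshot("top"); cv2.imwrite("pics/c1.png",cv2.resize(I[150:260,130:300,::-1],None,fx=4,fy=4,interpolation=0))
E
```

```text
clock: 7.02
tool_pos: [0.6192, -0.0074, 0.1336]
eef_rot: [0.669, 0.743, -0.001, 0.0]
contact_force: [0.7, -1.5, -0.5]
opening: 0.448
finger_force: 30.0
pos [ 0.6192 -0.0074  0.1336] yaw 5.98 z [-6.0e-04 -1.8e-03 -1.0e+00] turn z -0.002 F [ 0.7 -1.5 -0.5] q7 0.09 t 7.0167
shift tool xyz after turn [0.0033 0.0011 0.0796]
```

View pics/c1.png

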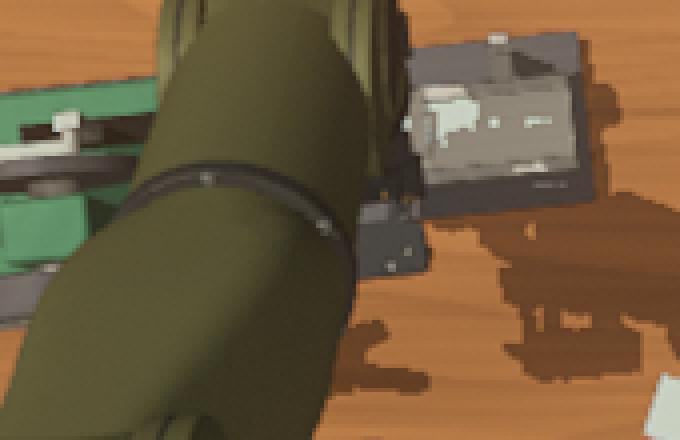

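The arm hides the plate at about (400,130) in this view, so I rely on the measured pose and descend.

```bash
python3 -m inch '-1 .0033 .0011 .02 0 0 -.002;-1 0 0 .02 0 0 0;-1 0 0 .018 0 0 0;-1 0 0 .01 0 0 0;-1 0 0 .004 0 0 0;-1 0 0 .002 0 0 0;-1 0 0 0 0 0 0;-1 0 0 0 0 0 0;-1 0 0 0 0 0 0'
python3 - <<'E'
from h import *
plan([.6199,-.004,.054],6.1)
I,D=snapshot("scene"); cv2.imwrite("pics/s1.png",cv2.resize(I[220:360,220:420,::-1],None,fx=4,fy=4,interpolation=0))
E
```

```text
clock: 7.82
tool_pos: [0.621, -0.0022, 0.0605]
eef_rot: [0.668, 0.744, 0.001, 0.001]
contact_force: [-0.1, -0.7, -0.7]
opening: 0.445
finger_force: 30.0
pos [ 0.621  -0.0022  0.0605] yaw 6.18 z [ 1.8e-03  1.0e-04 -1.0e+00] turn z 0.001 F [-0.1 -0.7 -0.7] q7 0.08 t 7.8167
shift tool xyz after turn [-0.0017 -0.0013  0.0065]
```

View pics/s1.png

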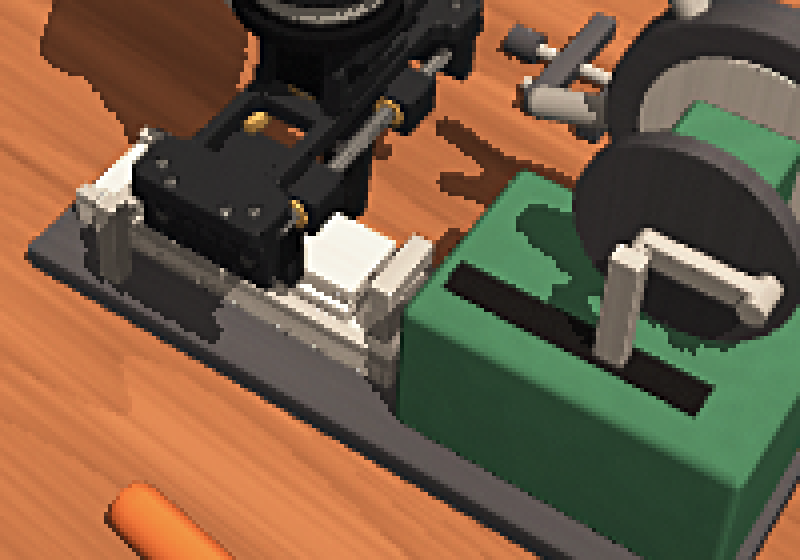

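The held plate, at (350,255), sits square above the bed plate. I lower it to contact.

```bash
python3 -m inch '-1 -.0008 -.0006 .002 0 0 0;-1 0 0 .002 0 0 0;-1 0 0 .001 0 0 0;-1 0 0 .001 0 0 0;-1 0 0 .0005 0 0 0;-1 0 0 0 0 0 0'
python3 - <<'E'
from h import *
plan([.6199,-.004,.054],6.1)
E
```

```text
clock: 8.37
tool_pos: [0.6197, -0.003, 0.054]
eef_rot: [0.668, 0.744, -0.0, -0.0]
contact_force: [-2.5, -1.0, 7.4]
opening: 0.449
finger_force: 30.0
pos [ 0.6197 -0.003   0.054 ] yaw 6.19 z [-1.e-04  0.e+00 -1.e+00] turn z 0.002 F [-2.5 -1.   7.4] q7 0.09 t 8.3667
shift tool xyz after turn [-0.001   0.0001 -0.    ]
```

```bash
python3 -m inch '.2 0 0 0 0 0 0;.2 0 0 0 0 0 0;.2 0 0 0 0 0 0;.2 0 0 0 0 0 0;.2 0 0 -.01 0 0 0;.2 0 0 -.03 0 0 0;.2 0 0 -.035 0 0 0;.2 0 0 -.03 0 0 0;.2 0 0 -.01 0 0 0;.2 -.02 0 0 0 0 0;.4 -.03 0 0 0 0 0;.4 -.03 0 0 0 0 0;.4 -.02 0 0 0 0 0;.4 0 0 0 0 0 .106;.4 0 0 0 0 0 .106;.4 0 0 0 0 0 .106;.4 0 0 0 0 0 .106;.4 0 0 0 0 0 0'
python3 - <<'E'
from h import *
plan([.4456,-.2123,.0135],-18.1)
I,D=snapshot("top"); F=cloud("top",D)@Rz(YF)
cv2.imwrite("pics/c2.png",cv2.resize(I[150:260,130:300,::-1],None,fx=4,fy=4,interpolation=0))
E
```

```text
clock: 9.87
tool_pos: [0.6304, -0.1021, 0.1678]
eef_rot: [0.81, 0.586, -0.0, -0.0]
contact_force: [-0.7, -0.2, 0.1]
opening: 0.696
finger_force: 0.0
pos [ 0.6304 -0.1021  0.1678] yaw -18.25 z [-7.e-04 -1.e-04 -1.e+00] turn z -0.003 F [-0.7 -0.2  0.1] q7 -0.09 t 9.8667
shift tool xyz after turn [-0.1621 -0.1414  0.1543]
```

View pics/c2.png

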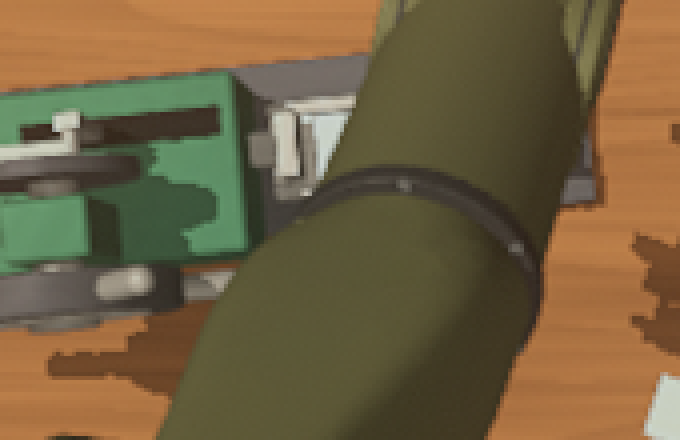

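The arm still covers the pack around (330,150). I go on to shim12 and look from there.

```bash
python3 -m inch '.4 -.0232 -.0202 0 0 0 -.003;.4 -.0232 -.0202 0 0 0 0;.4 -.0232 -.0202 0 0 0 0;.4 -.0232 -.0202 0 0 0 0;.4 -.0232 -.0202 0 0 0 0;.4 -.0232 -.0202 0 0 0 0;.4 -.0232 -.0202 0 0 0 0;.4 0 0 .02 0 0 0;.4 0 0 .03 0 0 0;.4 0 0 .03 0 0 0;.4 0 0 .025 0 0 0;.4 0 0 .01 0 0 0;.4 0 0 0 0 0 0;.4 0 0 0 0 0 0'
python3 - <<'E'
from h import *
plan([.4456,-.2123,.0135],-18.1)
I,D=snapshot("top"); np.savez("top1.npz",I=I,D=D)
cv2.imwrite("pics/c3.png",cv2.resize(I[160:215,190:290,::-1],None,fx=7,fy=7,interpolation=0))
g=cv2.cvtColor(I,cv2.COLOR_RGB2GRAY).astype(int)
print(g[168:202,225],g[168:202,232]);print(g[184,200:246])
E
```

```text
clock: 11.08
tool_pos: [0.4461, -0.2132, 0.0532]
eef_rot: [0.808, 0.589, 0.0, -0.0]
contact_force: [-0.4, -0.2, 0.1]
opening: 0.699
finger_force: 0.0
pos [ 0.4461 -0.2132  0.0532] yaw -17.86 z [-2.e-04  4.e-04 -1.e+00] turn z 0.004 F [-0.4 -0.2  0.1] q7 0.18 t 11.0833
shift tool xyz after turn [ 0.0007 -0.0008  0.0397]
[107 107 105 103 113 158 190 173 131 173 199 197 197 197 196 197 196 197
 197 196 197 197 197 198 192 158 131 176 174  68  65  64  82 106] [106 105 105  97 138 190 184 170 176 200 197 197 197 197 197 196 197 197
 197 197 197 197 197 200 183  97 148 177 101  67  64  82 107 103]
[192 189 188 156  53  97 127 124 150 187 198 196 197 196 197 197 197 196
 197 196 196 196 196 196 196 196 196 196 196 196 196 197 197 197 197 199
 173 106 120 133 128 171 199 198 197 197]
```

View pics/c3.png

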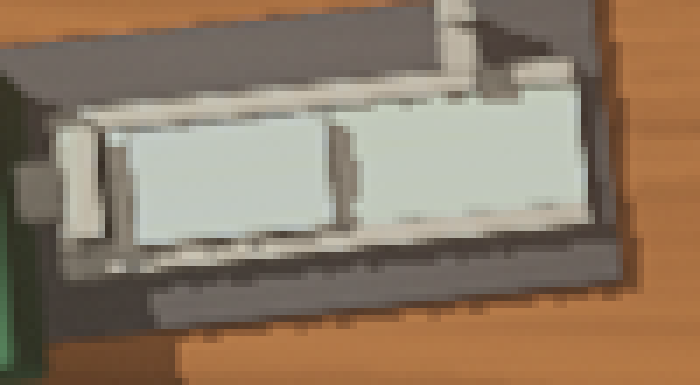

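The crop shows shim8 from (133,130) to (330,235), roughly on shim10, with shim10's end exposed by about 2 mm at (340,175). Next I grip shim12 and, in the same step, measure the offset between the two plates.

```bash
python3 -m inch '.4 .0007 -.0008 .012 0 0 0;.4 0 0 .012 0 0 0;.4 0 0 .008 0 0 0;.4 0 0 .0045 0 0 0;.4 0 0 .0025 0 0 0;.4 0 0 0 0 0 0;-1 0 0 0 0 0 0;-1 0 0 0 0 0 0;-1 0 0 0 0 0 0;-1 0 0 0 0 0 0;-1 0 0 0 0 0 0;-1 0 0 0 0 0 0;-1 0 0 0 0 0 0'
python3 - <<'E'
from h import *
for n,z in(("top0",.04),("top1",.048)):
    I=np.load(n+".npz")["I"].astype(int); hs=cv2.cvtColor(I.astype(np.uint8),cv2.COLOR_RGB2HSV)
    ref=np.median(I[182:187,218:230].reshape(-1,3),0)
    m=(abs(I-ref).max(-1)<14).astype(np.uint8); m[:,238 :]=0; m[:,:205]=0; m[:172]=0; m[200:]=0
    nn,L,S,C=cv2.connectedComponentsWithStats(m,connectivity=4); k=L[184,225]; vv,uu=np.nonzero(L==k)
    Q=np.array([Rz(YF).T@ray("top",a,b,z) for a,b in zip(uu,vv)])*1000
    print(n,S[k],cv2.minAreaRect(Q[:,:2].astype(np.float32)),np.percentile(Q[:,0],[2,98]).mean(),Q[:,:2].mean(0))
plan([.6199,-.004,.0625],6.1)
E
```

```text
clock: 12.22
tool_pos: [0.4458, -0.2124, 0.0143]
eef_rot: [0.809, 0.588, 0.0, 0.0]
contact_force: [0.5, -0.1, 3.7]
opening: 0.446
finger_force: 30.0
top0 [209 176  29  18 378] ((616.5922241210938, -69.00907135009766), (37.02503967285156, 67.2259750366211), 0.21608394384384155) 616.6478168809546 [616.72512404 -70.50535772]
top1 [209 176  28  18 404] ((614.7779541015625, -68.41829681396484), (38.11823272705078, 66.10189819335938), 0.5406474471092224) 614.4842738446614 [614.50485993 -68.46541609]
pos [ 0.4458 -0.2124  0.0143] yaw -17.93 z [ 7.e-04 -2.e-04 -1.e+00] turn z -0.419 F [ 0.5 -0.1  3.7] q7 0.18 t 12.2167
shift tool xyz after turn [ 0.1888  0.1953 -0.0482]
```

```bash
python3 -m inch '-1 0 0 -.01 0 0 0;-1 0 0 -.03 0 0 0;-1 0 0 -.03 0 0 0;-1 0 0 -.03 0 0 0;-1 0 0 -.02 0 0 -.1047;-1 0 0 0 0 0 -.1047;-1 0 0 0 0 0 -.1047;-1 0 0 0 0 0 -.105;-1 .012 .0125 0 0 0 0;-1 .021 .0217 0 0 0 0;-1 .021 .0217 0 0 0 0;-1 .021 .0217 0 0 0 0;-1 .021 .0217 0 0 0 0;-1 .021 .0217 0 0 0 0;-1 .021 .0217 0 0 0 0;-1 .021 .0217 0 0 0 0;-1 .021 .0217 0 0 0 0;-1 .0088 .0092 0 0 0 0;-1 0 0 0 0 0 0;-1 0 0 0 0 0 0'
python3 -m inch '-1 0 0 0 0 0 0'
python3 - <<'E'
from h import *
plan([.6212,-.0052,.0625],6.1)
E
```

```text
clock: 13.88
tool_pos: [0.6189, -0.0037, 0.134]
eef_rot: [0.668, 0.744, -0.001, -0.0]
contact_force: [-0.2, -0.9, -0.5]
opening: 0.454
finger_force: 30.0
clock: 13.97
tool_pos: [0.6182, -0.0058, 0.134]
eef_rot: [0.669, 0.743, -0.001, -0.0]
contact_force: [0.2, 0.9, -0.7]
opening: 0.444
finger_force: 30.0
pos [ 0.6182 -0.0058  0.134 ] yaw 5.98 z [-0.0021 -0.0015 -1.    ] turn z -0.002 F [ 0.2  0.9 -0.7] q7 0.09 t 13.9667
shift tool xyz after turn [0.0002 0.003  0.0715]
```

```bash
python3 -m inch '-1 0 .0025 .02 0 0 -.001;-1 0 0 .02 0 0 0;-1 0 0 .014 0 0 0;-1 0 0 .006 0 0 0;-1 0 0 .003 0 0 0;-1 0 0 .002 0 0 0;-1 0 0 0 0 0 0;-1 0 0 0 0 0 0'
for i in 1 2 3; do python3 -m inch '-1 0 0 0 0 0 0' | grep tool_pos; done
python3 - <<'E'
from h import *
plan([.6212,-.0052,.0625],6.1)
E
```

```text
clock: 14.63
tool_pos: [0.6226, -0.004, 0.0698]
eef_rot: [0.668, 0.744, 0.0, 0.0]
contact_force: [-0.2, -0.9, 0.0]
opening: 0.451
finger_force: 30.0
tool_pos: [0.6227, -0.0037, 0.0699]
tool_pos: [0.6226, -0.0036, 0.0697]
tool_pos: [0.6225, -0.0036, 0.0695]
pos [ 0.6225 -0.0036  0.0695] yaw 6.14 z [ 8.e-04  1.e-04 -1.e+00] turn z 0.001 F [-0.2 -0.3 -0.4] q7 0.09 t 14.8833
shift tool xyz after turn [-0.0015 -0.0014  0.007 ]
```

```bash
python3 -m inch '-1 -.0015 -.0014 .002 0 0 0;-1 0 0 .002 0 0 0;-1 0 0 .001 0 0 0;-1 0 0 .001 0 0 0;-1 0 0 .001 0 0 0;-1 0 0 0 0 0 0;-1 0 0 0 0 0 0'
python3 - <<'E'
from h import *
plan([.6212,-.0052,.0625],6.1)
E
```

```text
clock: 15.47
tool_pos: [0.6208, -0.0053, 0.0623]
eef_rot: [0.668, 0.744, -0.0, -0.0]
contact_force: [-1.6, 0.2, 3.8]
opening: 0.454
finger_force: 30.0
pos [ 0.6208 -0.0053  0.0623] yaw 6.14 z [-2.e-04  1.e-04 -1.e+00] turn z 0.001 F [-1.6  0.2  3.8] q7 0.1 t 15.4667
shift tool xyz after turn [ 0.0001  0.0004 -0.0002]
```

```bash
python3 -m inch '.2 0 0 0 0 0 0;.2 0 0 0 0 0 0;.2 0 0 0 0 0 0;.2 0 0 0 0 0 0;.2 0 0 -.01 0 0 0;.2 0 0 -.03 0 0 0;.2 0 0 -.04 0 0 0;.2 0 0 -.04 0 0 0;.2 0 0 -.04 0 0 0;.2 0 0 -.04 0 0 0;.2 0 0 -.04 0 0 0;-1 0 0 -.02 0 0 0;-1 .02 -.02 0 0 0 0;-1 .03 -.02 0 0 0 0;-1 .03 -.02 0 0 0 0;-1 .03 -.02 0 0 0 0;-1 .03 0 0 0 0 0;-1 .03 0 0 0 0 0;-1 .03 0 0 0 0 0;-1 .03 0 0 0 0 0'
python3 -m inch '-1 .03 0 0 0 0 0;-1 .01 0 0 0 0 0;-1 0 0 0 0 0 0;-1 0 0 0 0 0 0'
python3 - <<'E'
from h import *
plan(Rz(YF)@[.531,.2015,.281],6.1)
I,D=snapshot("top"); np.savez("top2.npz",I=I,D=D); S,DS=snapshot("scene"); np.savez("scene2.npz",I=S,D=DS)
a=cv2.resize(I[160:215,190:290,::-1],(700,385),interpolation=0); b=cv2.resize(S[230:310,220:340,::-1],(300,200),interpolation=0)
a=np.vstack([a,np.zeros((200,700,3),np.uint8)]); a[385:,:300]=b; cv2.imwrite("pics/c4.png",a)
I=I.astype(int)
ref=np.median(I[182:187,218:230].reshape(-1,3),0); m=(abs(I-ref).max(-1)<14).astype(np.uint8); m[:,238:]=0; m[:,:205]=0; m[:172]=0; m[200:]=0
nn,L,SS,C=cv2.connectedComponentsWithStats(m,connectivity=4); k=L[184,225]; vv,uu=np.nonzero(L==k)
Q=np.array([Rz(YF).T@ray("top",p,q,.06) for p,q in zip(uu,vv)])*1000; print(SS[k],cv2.minAreaRect(Q[:,:2].astype(np.float32)),Q.mean(0))
E
```

```text
clock: 17.13
tool_pos: [0.5162, 0.2161, 0.3229]
eef_rot: [0.668, 0.744, 0.0, 0.0]
contact_force: [0.4, 0.1, -0.0]
opening: 0.009
finger_force: 0.0
clock: 17.47
tool_pos: [0.5126, 0.2535, 0.3223]
eef_rot: [0.668, 0.744, -0.0, 0.001]
contact_force: [0.8, -0.0, -0.5]
opening: 0.007
finger_force: 0.0
pos [0.5126 0.2535 0.3223] yaw 6.14 z [ 3.0e-04 -1.1e-03 -1.0e+00] turn z 0.001 F [ 0.8 -0.  -0.5] q7 -0.39 t 17.4667
shift tool xyz after turn [ 0.0039 -0.0057  0.0413]
[206 175  31  19 428] ((615.4900512695312, -66.75890350341797), (73.08061981201172, 40.4239387512207), 89.90763854980469) [614.7934653  -69.49220583  60.        ]
```

View pics/c4.png

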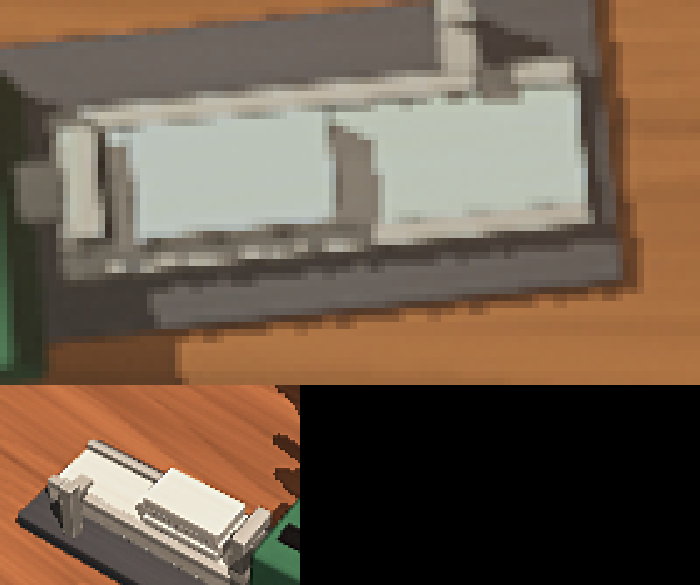

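The pack looks square: its top face spans (133,120)-(330,235) and is aligned with the plates below. Now the first stroke on the wheel. I descend left of the index handle, then follow the arc.

```bash
python3 -m inch '-1 .0039 -.0057 .02 0 0 0;-1 0 0 .021 0 0 0;-1 0 0 .02 0 0 0;-1 0 0 .015 0 0 0;-1 0 0 .005 0 0 0;-1 0 0 0 0 0 0;-1 0 0 0 0 0 0'
python3 -m inch '-1 -.0055 0 0 0 0 0;-1 -.0055 0 0 0 0 0;-1 -.0075 0 -.004 0 0 0;-1 -.0075 0 -.004 0 0 0;-1 -.0067 0 -.0013 0 0 0;-1 -.0067 0 -.0013 0 0 0;-1 -.0067 0 -.0014 0 0 0;-1 0 0 0 0 0 0'
python3 - <<'E'
from h import *
plan(Rz(YF)@[.531,.1055+.050,.253],6.1)
S,DS=snapshot("scene"); cv2.imwrite("pics/w1.png",cv2.resize(S[150:320,330:500,::-1],None,fx=3.4,fy=3.4,interpolation=0))
E
```

```text
clock: 18.15
tool_pos: [0.5072, 0.2568, 0.2416]
eef_rot: [0.669, 0.743, 0.0, 0.0]
contact_force: [0.3, -0.5, 0.1]
opening: 0.007
finger_force: 0.0
clock: 18.82
tool_pos: [0.5121, 0.2097, 0.2537]
eef_rot: [0.669, 0.743, 0.0, 0.001]
contact_force: [0.9, 1.1, 1.2]
opening: 0.002
finger_force: 0.5
pos [0.5121 0.2097 0.2537] yaw 5.99 z [ 0.0012 -0.0011 -1.    ] turn z -0.002 F [0.9 1.1 1.2] q7 -0.32 t 18.8167
shift tool xyz after turn [ 0.0014 -0.0005  0.0007]
```

View pics/w1.png

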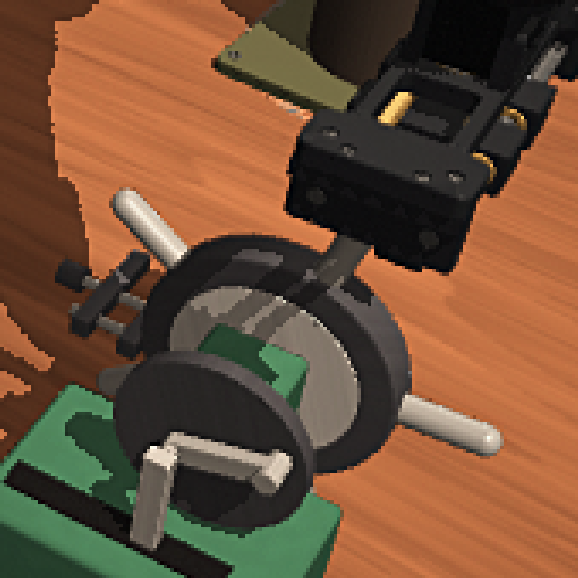

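The wheel is turning: the index handle is against the fingertips at (345,260) and the next handle's tip is at (125,200). Finish stroke 1, lift and go back.

```bash
python3 -m inch '-1 -.0083 0 -.0007 0 0 0;-1 -.0083 0 -.0007 0 0 0;-1 -.0083 0 -.0008 0 0 0;-1 -.0083 0 -.0008 0 0 0;-1 -.0075 0 .0005 0 0 0;-1 -.0075 0 .0005 0 0 0;-1 -.0075 0 .0006 0 0 0;-1 -.0075 0 .0006 0 0 0;-1 -.0068 0 .0028 0 0 0;-1 -.0068 0 .0028 0 0 0;-1 -.0068 0 .0028 0 0 0;-1 -.0068 0 .0028 0 0 0;-1 0 0 0 0 0 0;-1 0 0 0 0 0 0'
python3 - <<'E'
from h import *
plan(Rz(YF)@[.531,.1055-.0404,.2426],6.1)
E
python3 -m inch '-1 0 0 -.02 0 0 0;-1 0 0 -.02 0 0 0;-1 .02 0 0 0 0 0;-1 .025 0 0 0 0 0;-1 .025 0 0 0 0 0;-1 .025 0 0 0 0 0;-1 .025 0 0 0 0 0;-1 .0164 0 0 0 0 0;-1 0 0 .02 0 0 0;-1 0 0 .0185 0 0 0;-1 0 0 0 0 0 0;-1 0 0 0 0 0 0'
python3 - <<'E'
from h import *
plan(Rz(YF)@[.531,.2015,.241],6.1)
T,D=snapshot("top"); S,DS=snapshot("scene"); np.savez("sc3.npz",I=S,T=T,D=DS,DT=D)
for n,D_,I_ in(("top",D,T),("scene",DS,S)):
    for lab,dd,ii in(("now",D_,I_),("start",np.load(n+"0.npz")["D"],np.load(n+"0.npz")["I"])):
        G=cloud(n,dd)@Rz(YF); y=G[...,1]-.1055; z=G[...,2]-.15; rr=np.hypot(y,z); h=cv2.cvtColor(ii,cv2.COLOR_RGB2HSV)
        m=(abs(G[...,0]-.532)<.016)&(rr>.075)&(rr<.13)&(h[...,1]<60)
        a=np.degrees(np.arctan2(-y,z))
        for c in(-108,-36,36,108):
            q=m&(abs(a-c)<22); print(n,lab,c,q.sum(),np.median(a[q]).round(1) if q.any() else "", (np.percentile(rr[q],98)*1e3).round(0) if q.any() else "")
E
```

```text
clock: 20.03
tool_pos: [0.5206, 0.1209, 0.2421]
eef_rot: [0.669, 0.744, -0.001, -0.0]
contact_force: [-1.1, 0.4, 0.5]
opening: 0.005
finger_force: 0.0
pos [0.5206 0.1209 0.2421] yaw 6.07 z [-0.0016 -0.0014 -1.    ] turn z -0.001 F [-1.1  0.4  0.5] q7 -0.17 t 20.0333
shift tool xyz after turn [ 0.0002  0.0005 -0.0005]
clock: 21.03
tool_pos: [0.5057, 0.2571, 0.2434]
eef_rot: [0.668, 0.744, -0.002, -0.0]
contact_force: [0.8, 0.3, 0.3]
opening: 0.005
finger_force: 0.0
pos [0.5057 0.2571 0.2434] yaw 6.14 z [-0.0024 -0.0021 -1.    ] turn z 0.001 F [0.8 0.3 0.3] q7 -0.4 t 21.0333
shift tool xyz after turn [-0.0004  0.0008  0.0024]
top now -108 29 -103.0 109.0
top now -36 119 -30.8 115.0
top now 36 107 34.1 127.0
top now 108 93 104.2 111.0
top start -108 22 -103.6 108.0
top start -36 148 -31.8 126.0
top start 36 86 32.8 117.0
top start 108 93 103.1 110.0
scene now -108 214 -103.5 113.0
scene now -36 138 -34.8 106.0
scene now 36 245 33.5 123.0
scene now 108 136 105.9 109.0
scene start -108 215 -104.4 113.0
scene start -36 285 -35.3 126.0
scene start 36 200 32.6 114.0
scene start 108 134 104.9 109.0
```

The wheel has turned about 72.9°, so strokes land within 1°. Strokes 2 and 3 follow.

```bash
python3 -m inch '-1 -.0055 0 .001 0 0 0;-1 -.0055 0 0 0 0 0;-1 -.0075 0 -.004 0 0 0;-1 -.0075 0 -.004 0 0 0;-1 -.0067 0 -.0013 0 0 0;-1 -.0067 0 -.0013 0 0 0;-1 -.0067 0 -.0014 0 0 0;-1 -.0083 0 -.0007 0 0 0;-1 -.0083 0 -.0007 0 0 0;-1 -.0083 0 -.0008 0 0 0;-1 -.0083 0 -.0008 0 0 0;-1 -.0075 0 .0005 0 0 0;-1 -.0075 0 .0005 0 0 0;-1 -.0075 0 .0006 0 0 0;-1 -.0075 0 .0006 0 0 0;-1 -.0068 0 .0028 0 0 0;-1 -.0068 0 .0028 0 0 0;-1 -.0068 0 .0028 0 0 0;-1 -.0068 0 .0028 0 0 0;-1 0 0 0 0 0 0'
python3 -m inch '-1 0 0 0 0 0 0'
python3 - <<'E'
from h import *
plan(Rz(YF)@[.531,.1055-.0404,.2426],6.1)
E
python3 -m inch '-1 0 0 -.02 0 0 0;-1 0 0 -.02 0 0 0;-1 .02 0 0 0 0 0;-1 .025 0 0 0 0 0;-1 .025 0 0 0 0 0;-1 .025 0 0 0 0 0;-1 .025 0 0 0 0 0;-1 .0164 0 0 0 0 0;-1 0 0 .02 0 0 0;-1 0 0 .0185 0 0 0;-1 0 0 0 0 0 0;-1 0 0 0 0 0 0'
cat >> h.py <<'E'
def wheel():
    T,D=snapshot("top"); S,DS=snapshot("scene"); out=[]
    cv2.imwrite("last_scene.png",S[...,::-1]); np.savez("last.npz",T=T,D=D,S=S,DS=DS)
    for n,D_,I_ in(("top",D,T),("scene",DS,S)):
        A=[]
        for dd,ii in((D_,I_),(np.load(n+"0.npz")["D"],np.load(n+"0.npz")["I"])):
            G=cloud(n,dd)@Rz(YF); y=G[...,1]-.1055; z=G[...,2]-.15; rr=np.hypot(y,z); h=cv2.cvtColor(ii,cv2.COLOR_RGB2HSV)
            m=(abs(G[...,0]-.532)<.016)&(rr>.075)&(rr<.13)&(h[...,1]<60); a=np.degrees(np.arctan2(-y,z))
            A.append([np.median(a[m&(abs(a-c)<22)]) for c in(-108,-36,36,108)])
        out.append(np.subtract(*A).round(1))
    print("wheel offset (deg past n*72)",*out)
E
python3 - <<'E'
from h import *
plan(Rz(YF)@[.531,.2015,.241],6.1); wheel()
E
```

```text
clock: 22.8
tool_pos: [0.5205, 0.1196, 0.2437]
eef_rot: [0.669, 0.743, -0.002, -0.0]
contact_force: [-0.6, 0.4, 1.0]
opening: 0.006
finger_force: 0.2
clock: 22.88
tool_pos: [0.5201, 0.1206, 0.2439]
eef_rot: [0.669, 0.743, -0.002, -0.0]
contact_force: [-0.5, 0.2, 1.1]
opening: 0.003
finger_force: 0.0
pos [0.5201 0.1206 0.2439] yaw 6.06 z [-0.0029 -0.0018 -1.    ] turn z -0.001 F [-0.5  0.2  1.1] q7 -0.18 t 22.8833
shift tool xyz after turn [0.0005 0.0011 0.0013]
clock: 23.88
tool_pos: [0.5054, 0.2569, 0.2453]
eef_rot: [0.668, 0.744, -0.002, -0.0]
contact_force: [-0.3, -0.7, 0.1]
opening: 0.005
finger_force: 0.0
pos [0.5054 0.2569 0.2453] yaw 6.14 z [-0.0031 -0.0024 -1.    ] turn z 0.001 F [-0.3 -0.7  0.1] q7 -0.41 t 23.8833
shift tool xyz after turn [-0.0002  0.0012  0.0043]
wheel offset (deg past n*72) [0.1 0.7 0.8 1. ] [0.7 0.3 0.6 0.6]
```

```bash
python3 -m inch '-1 -.0055 .001 .0035 0 0 0;-1 -.0055 0 0 0 0 0;-1 -.0075 0 -.004 0 0 0;-1 -.0075 0 -.004 0 0 0;-1 -.0067 0 -.0013 0 0 0;-1 -.0067 0 -.0013 0 0 0;-1 -.0067 0 -.0014 0 0 0;-1 -.0083 0 -.0007 0 0 0;-1 -.0083 0 -.0007 0 0 0;-1 -.0083 0 -.0008 0 0 0;-1 -.0083 0 -.0008 0 0 0;-1 -.0075 0 .0005 0 0 0;-1 -.0075 0 .0005 0 0 0;-1 -.0075 0 .0006 0 0 0;-1 -.0075 0 .0006 0 0 0;-1 -.0068 0 .0028 0 0 0;-1 -.0068 0 .0028 0 0 0;-1 -.0068 0 .0028 0 0 0;-1 -.0068 0 .0028 0 0 0;-1 0 0 0 0 0 0'
python3 -m inch '-1 0 0 0 0 0 0;-1 0 0 -.02 0 0 0;-1 0 0 -.02 0 0 0;-1 .02 0 0 0 0 0;-1 .025 0 0 0 0 0;-1 .025 0 0 0 0 0;-1 .025 0 0 0 0 0;-1 .025 0 0 0 0 0;-1 .0164 0 0 0 0 0;-1 0 0 .02 0 0 0;-1 0 0 .0185 0 0 0;-1 0 0 0 0 0 0;-1 0 0 0 0 0 0'
python3 - <<'E'
from h import *
plan(Rz(YF)@[.531,.2015,.241],6.1); wheel()
I=np.load("last.npz"); S=I["S"]; cv2.imwrite("pics/s3.png",cv2.resize(S[200:330,200:400,::-1],(600,390),interpolation=0))
E
```

```text
clock: 25.65
tool_pos: [0.5216, 0.1197, 0.2434]
eef_rot: [0.669, 0.743, -0.001, -0.0]
contact_force: [-0.0, 0.0, 0.9]
opening: 0.002
finger_force: 0.1
clock: 26.73
tool_pos: [0.5067, 0.2572, 0.2452]
eef_rot: [0.668, 0.744, -0.001, -0.0]
contact_force: [0.5, -0.8, 0.0]
opening: 0.005
finger_force: 0.0
pos [0.5067 0.2572 0.2452] yaw 6.15 z [-0.0023 -0.0017 -1.    ] turn z 0.001 F [ 0.5 -0.8  0. ] q7 -0.42 t 26.7333
shift tool xyz after turn [-0.0004 -0.0002  0.0042]
wheel offset (deg past n*72) [0.9 0.8 0.8 1.1] [0.6 0.3 0.5 0.8]
```

View pics/s3.png

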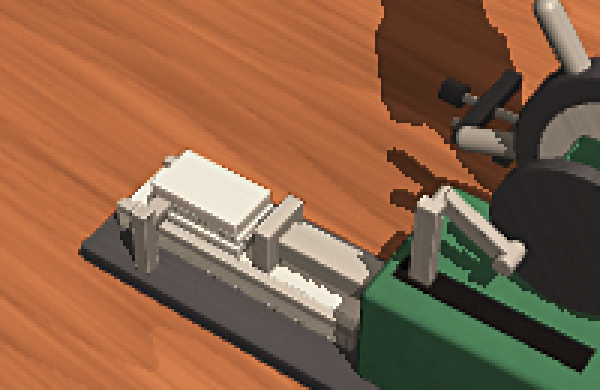

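The pack has been fed past the gauge post, with its top at (210,190) and the pusher starting back at (280,230). Now stroke 4, then most of stroke 5.

```bash
python3 -m inch '-1 -.0055 0 .0035 0 0 0;-1 -.0055 0 0 0 0 0;-1 -.0075 0 -.004 0 0 0;-1 -.0075 0 -.004 0 0 0;-1 -.0067 0 -.0013 0 0 0;-1 -.0067 0 -.0013 0 0 0;-1 -.0067 0 -.0014 0 0 0;-1 -.0083 0 -.0007 0 0 0;-1 -.0083 0 -.0007 0 0 0;-1 -.0083 0 -.0008 0 0 0;-1 -.0083 0 -.0008 0 0 0;-1 -.0075 0 .0005 0 0 0;-1 -.0075 0 .0005 0 0 0;-1 -.0075 0 .0006 0 0 0;-1 -.0075 0 .0006 0 0 0;-1 -.0068 0 .0028 0 0 0;-1 -.0068 0 .0028 0 0 0;-1 -.0068 0 .0028 0 0 0;-1 -.0068 0 .0028 0 0 0;-1 0 0 0 0 0 0'
python3 -m inch '-1 0 0 0 0 0 0;-1 0 0 -.02 0 0 0;-1 0 0 -.02 0 0 0;-1 .02 0 0 0 0 0;-1 .025 0 0 0 0 0;-1 .025 0 0 0 0 0;-1 .025 0 0 0 0 0;-1 .025 0 0 0 0 0;-1 .0164 0 0 0 0 0;-1 0 0 .02 0 0 0;-1 0 0 .0185 0 0 0;-1 0 0 0 0 0 0;-1 0 0 0 0 0 0'
python3 - <<'E'
from h import *
plan(Rz(YF)@[.531,.2015,.241],6.1); wheel()
E
python3 -m inch '-1 -.0055 0 .0035 0 0 0;-1 -.0055 0 0 0 0 0;-1 -.0075 0 -.004 0 0 0;-1 -.0075 0 -.004 0 0 0;-1 -.0067 0 -.0013 0 0 0;-1 -.0067 0 -.0013 0 0 0;-1 -.0067 0 -.0014 0 0 0;-1 -.0083 0 -.0007 0 0 0;-1 -.0083 0 -.0007 0 0 0;-1 -.0083 0 -.0008 0 0 0;-1 -.0083 0 -.0008 0 0 0;-1 -.0075 0 .0005 0 0 0;-1 -.0075 0 .0005 0 0 0;-1 -.0075 0 .0006 0 0 0;-1 -.0075 0 .0006 0 0 0;-1 -.0068 0 .0028 0 0 0;-1 -.0068 0 .0028 0 0 0;-1 -.0034 0 .0014 0 0 0;-1 -.0034 0 .0014 0 0 0;-1 0 0 0 0 0 0'
python3 -m inch '-1 0 0 0 0 0 0;-1 0 0 0 0 0 0'
python3 - <<'E'
from h import *
plan(Rz(YF)@[.531,.1055-.0336,.2454],6.1); wheel()
E
```

```text
clock: 28.5
tool_pos: [0.5217, 0.1197, 0.243]
eef_rot: [0.669, 0.743, -0.001, -0.0]
contact_force: [0.4, -0.0, -0.1]
opening: 0.004
finger_force: 0.2
clock: 29.58
tool_pos: [0.5067, 0.257, 0.2447]
eef_rot: [0.668, 0.744, -0.002, -0.0]
contact_force: [-0.3, 0.1, -0.5]
opening: 0.007
finger_force: 0.0
pos [0.5067 0.257  0.2447] yaw 6.14 z [-0.0024 -0.0019 -1.    ] turn z 0.001 F [-0.3  0.1 -0.5] q7 -0.42 t 29.5833
shift tool xyz after turn [-0.0002 -0.0002  0.0037]
wheel offset (deg past n*72) [0.7 0.8 0.9 1. ] [0.6 0.4 0.8 0.6]
clock: 31.35
tool_pos: [0.5213, 0.1274, 0.2459]
eef_rot: [0.669, 0.744, -0.001, 0.0]
contact_force: [0.4, 0.4, 0.5]
opening: 0.01
finger_force: 0.3
clock: 31.52
tool_pos: [0.5207, 0.1282, 0.2459]
eef_rot: [0.668, 0.744, -0.001, -0.0]
contact_force: [-0.4, -0.2, -0.4]
opening: 0.008
finger_force: 0.0
pos [0.5207 0.1282 0.2459] yaw 6.14 z [-1.6e-03 -9.0e-04 -1.0e+00] turn z 0.001 F [-0.4 -0.2 -0.4] q7 -0.21 t 31.5167
shift tool xyz after turn [-0.0002 -0.0004  0.0005]
wheel offset (deg past n*72) [ nan  nan -2.5 -3.8] [-4.  -3.8 -4.1 -3.9]
  return _methods._mean(a, axis=axis, dtype=dtype,
  ret = ret.dtype.type(ret / rcount)
```

```bash
python3 -m inch '-1 -.0018 0 .0007 0 0 0;-1 -.0018 0 .0007 0 0 0;-1 -.0017 0 .0008 0 0 0;-1 0 0 0 0 0 0;-1 0 0 0 0 0 0;-1 0 0 -.02 0 0 0;-1 0 0 -.02 0 0 0;-1 0 0 -.03 0 0 0;-1 .02 0 -.02 0 0 0;-1 .03 0 0 0 0 0;-1 .03 0 0 0 0 0;-1 .03 0 0 0 0 0;-1 .03 0 0 0 0 0;-1 .03 0 0 0 0 0;-1 0 0 0 0 0 0;-1 0 0 0 0 0 0'
python3 - <<'E'
from h import *
wheel()
d=np.load("last.npz"); a=d["T"][150:290,80:400,::-1]; b=d["S"][150:330,200:480,::-1]
c=np.vstack([cv2.resize(a,(640,280),interpolation=0),cv2.resize(b,(640,300),interpolation=0)]); cv2.imwrite("pics/end.png",c)
f=lambda a:(np.percentile(a,[2,50,98])*1000).round(1)
for n,k in(("top0.npz","D"),("last.npz","D")):
    F=cloud("top",np.load(n)[k])@Rz(YF); m=np.zeros(F.shape[:2],bool); m[172:198,202:216]=1; m&=(F[...,2]>.062)&(F[...,2]<.07); print("pusher y",f(F[m][:,1]))
F=cloud("top",d["D"])@Rz(YF); m=np.zeros(F.shape[:2],bool); m[165:200,215:300]=1; m&=(F[...,2]>.056)&(F[...,2]<.064); print("pack",f(F[m][:,0]),f(F[m][:,1]),f(F[m][:,2]))
E
```

```text
clock: 32.95
tool_pos: [0.5033, 0.2935, 0.3337]
eef_rot: [0.667, 0.745, -0.0, 0.0]
contact_force: [0.5, -1.5, -0.1]
opening: 0.004
finger_force: 0.0
wheel offset (deg past n*72) [-1.5 -2.  -1.3 -1.3] [-1.7 -1.6 -1.8 -1.9]
pusher y [-25.2 -21.7 -18.1]
pusher y [-24.9 -22.1 -18.3]
pack [595.  615.4 649.1] [-170.7 -137.9 -103.6] [56.4 60.3 63.7]
```

View pics/end.png

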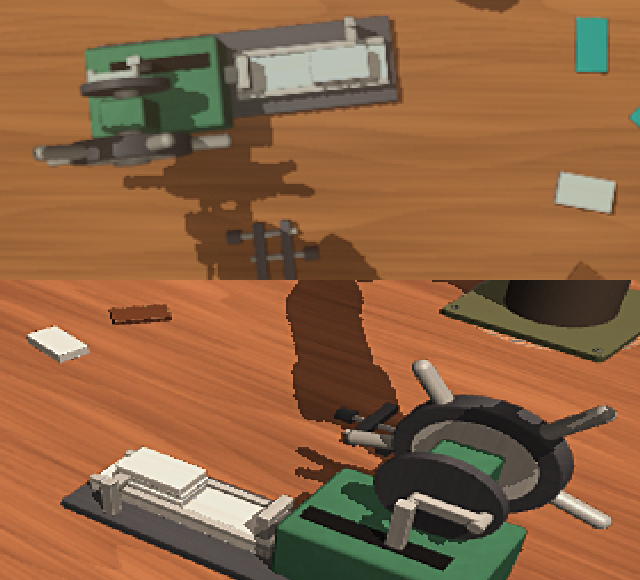

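The wheel is about 1.6° short of the full turn, the pusher is back, and the pack sits square at the bed's far end (165,470). One gentle nudge closes most of the remainder.

```bash
python3 -m inch '-1 -.03 0 0 0 0 0;-1 -.03 0 0 0 0 0;-1 -.03 0 0 0 0 0;-1 -.03 0 0 0 0 0;-1 -.03 0 0 0 0 0;-1 -.01 0 0 0 0 0;-1 0 0 .03 0 0 0;-1 0 0 .03 0 0 0;-1 0 0 .018 0 0 0;-1 0 0 0 0 0 0;-1 0 0 0 0 0 0'
python3 - <<'E'
from h import *
plan([.5215,.1214,.2437],6.1)
E
```

```text
clock: 33.97
tool_pos: [0.5206, 0.1325, 0.2559]
eef_rot: [0.669, 0.744, -0.001, -0.0]
contact_force: [-1.0, -0.8, 0.1]
opening: 0.008
finger_force: 0.0
pos [0.5206 0.1325 0.2559] yaw 6.06 z [-1.4e-03 -8.0e-04 -1.0e+00] turn z -0.001 F [-1.  -0.8  0.1] q7 -0.22 t 33.9667
shift tool xyz after turn [-0.0111 -0.0003  0.0122]
```

```bash
python3 -m inch '-1 0 0 .004 0 0 0;-1 0 0 .0035 0 0 0;-1 -.003 0 .001 0 0 0;-1 -.003 0 .0013 0 0 0;-1 -.0015 0 .0007 0 0 0;-1 -.001 0 .0005 0 0 0;-1 0 0 0 0 0 0;-1 0 0 0 0 0 0'
python3 - <<'E'
from h import *
plan([.5215,.1214,.2437],6.1); wheel()
E
```

```text
clock: 34.63
tool_pos: [0.5218, 0.1248, 0.2452]
eef_rot: [0.668, 0.744, 0.0, 0.0]
contact_force: [-0.6, 0.4, -0.5]
opening: 0.011
finger_force: 0.0
pos [0.5218 0.1248 0.2452] yaw 6.12 z [ 2.e-04  2.e-04 -1.e+00] turn z 0.0 F [-0.6  0.4 -0.5] q7 -0.21 t 34.6333
shift tool xyz after turn [-0.0033 -0.0007  0.0015]
wheel offset (deg past n*72) [ nan  nan -0.4 -1.7] [-1.6 -1.7 -2.3 -1.6]
  return _methods._mean(a, axis=axis, dtype=dtype,
  ret = ret.dtype.type(ret / rcount)
```

```bash
python3 -m inch '-1 -.0011 0 .0005 0 0 0;-1 -.001 0 .0005 0 0 0;-1 -.0008 0 .0003 0 0 0;-1 0 0 0 0 0 0;-1 0 0 0 0 0 0'
python3 - 2>/dev/null <<'E'
from h import *
plan([.5215,.1214,.2437],6.1); wheel()
E
```

```text
clock: 35.15
tool_pos: [0.5221, 0.1226, 0.2439]
eef_rot: [0.668, 0.744, 0.0, -0.0]
contact_force: [-0.7, 3.0, 1.5]
opening: 0.003
finger_force: 1.3
pos [0.5221 0.1226 0.2439] yaw 6.17 z [ 2.e-04  9.e-04 -1.e+00] turn z 0.001 F [-0.7  3.   1.5] q7 -0.2 t 35.15
shift tool xyz after turn [-0.0011 -0.0007  0.0002]
wheel offset (deg past n*72) [ nan  nan  0.2 -0.7] [-1.3 -1.1 -2.3 -1.1]
```

```bash
python3 -m inch '-1 -.0007 0 .0003 0 0 0;-1 -.0005 0 .0002 0 0 0;-1 0 0 0 0 0 0;-1 .001 0 -.01 0 0 0;-1 0 0 -.025 0 0 0;-1 0 0 -.03 0 0 0;-1 0 0 -.03 0 0 0;-1 .03 0 0 0 0 0;-1 .04 0 0 0 0 0;-1 .04 0 0 0 0 0;-1 .04 0 0 0 0 0;-1 0 0 0 0 0 0;-1 0 0 0 0 0 0;-1 0 0 0 0 0 0'
python3 - 2>/dev/null <<'E'
from h import *
wheel()
E
```

```text
clock: 36.42
tool_pos: [0.5063, 0.2691, 0.3379]
eef_rot: [0.669, 0.744, -0.001, 0.001]
contact_force: [-1.2, 0.6, 0.6]
opening: 0.002
finger_force: 0.0
wheel offset (deg past n*72) [-0.5 -0.1  0.1  0.2] [-0.2 -0.2 -0.1 -0.1]
```

The wheel reads about -0.1° from the full turn, and the arm is clear. Handing in.

```bash
python3 -c "
from plant import r
print(r.finish_job())"
```

```text
the job is handed in; nothing more can be done
None
```

I put shim8 and shim12 on shim10 to bring the pack to the 30 mm mark and turned the flywheel one full clockwise turn (about 0.1° short by camera); the pusher fed the pack and came back, I left shim16 and the rest of the bench alone, and handed the job in at about 36 s without seeing a verdict.

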